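# Set the sample rack's pointer to the vial

### The arm

A 6-joint arm with a two-finger parallel gripper is mounted at the origin on a cart in front of the work surface, level with it; the furniture and walls round the work are solid. World frame = base frame: x ahead of the robot, y to its left, z up, the work surface at z = 0. Lengths are in m, angles in rad, forces in N, time in s.
With the tool pointing down it reaches from about 0.4 to 0.825 m from the base axis. Payload 7 kg.
Tool frame: the origin (TCP) lies midway between the tips of the shut fingers; the grasp point (between the pads) lies arm.hold_point_z behind it (arm.hold_point_z is the distance from the TCP to the grasp point, in m); z points along the fingers, y is the line along which they close (so a half turn about z gives the same grasp; the last joint's range is limited). The gripper opens to 88 mm and grips with 3 to 60 N. Pads are 19 mm wide; open, the fingers measure 130 mm over their backs; the gripper's body (78 mm by 193 mm) begins 47 mm behind the grasp point.
Start: joints at [1.393, 0.359, 0.012, 0, -1.224, -0.288], TCP at [0.303, 0.603, 0.227] pointing down, gripper open.
Joint ranges: [-3.07, 3.07], [-1.43, 2.12], [-1.02, 1.25], [-3.03, 1.67], [-3.05, -0], [-3.03, 3.03]. Speed limits (rad/s): [2.39, 2.39, 3.01, 3.14, 3.14, 3.14].

### API

Orientations are given as [roll, pitch, yaw] about the fixed x, y, z axes, in that order (R = Rz(yaw) Ry(pitch) Rx(roll)).
In Python, from station import arm gives the robot as it stands.
- The arm moves only by the shell command python3 -m crank 'ROWS' [OPENING] [FORCE]. ROWS is JSON, a list that holds one entry, the list of rows, each a list of 4 numbers: the shift along the tool's x, y, z in units of 25 mm (1.0 is 25 mm), then the turn about the tool's z in units of 5 degrees (1.0 is 5 degrees). A call has 1 to 12 rows; each row is the pose to reach, as a shift and turn from the pose commanded when the call began, along the tool's axes at that moment; what a row does not reach only later rows make up. A row lasts 1/8 s, in which the tool goes at most 62.5 mm and 10.7 degrees, less where a joint would pass 70% of its speed; a pose out of reach is approached as far as the arm can. A call with a gripper value outside its range is refused whole. OPENING is the closure, from 0 (fully open) to 1 (shut), set as the call begins (- or left out, the last holds). The fingers move at their own pace and stop on an object; FORCE is the grip in N (left out, the last holds). Time passes only in rows, so rows that repeat a pose let the fingers close. It gives the time, the measured TCP pose, the force, the opening and the grip force at its end, in the units of the state.
- arm.get_state(): the state, without advancing time (a new reading comes with each control period).
- arm.grab_frame(name): name is "scene" or "side" or "wrist"; returns (picture, depth): 480x640x3 uint8, red, green, blue; 480x640 float32, m along the optical axis (not along the pixel's ray), 0 where there is no reading.
- arm.get_calibration(name): a dict with "mtx" (3x3 intrinsics, pixels), "k1" (the pictures are not rectified: a ray, as slopes to the right and down, at radius r is drawn at 1 + k1 r^2 times it, then the intrinsics apply), "R" (3x3) and "t" (3): a world point X has camera coordinates R X + t; the wrist camera has in their place "mount" (4x4, takes a point from camera to tool coordinates, whose origin is the TCP and whose axes are the flange's). Camera axes: x right, y down, z forward; pixel columns grow to the right and rows downward; lengths in m; the calibration is good to about 2 mm. A picture is of the moment at which its call begins: read the wrist's pose just before it. get_calibration takes no time and is no camera call.
- arm.job_done(): hands the job in; it is judged then, once.
Trained networks look in the newest picture that a camera, given by its name, has taken for a name from the list of things; names that differ only in an ending like _2 or _b are one class to them, and where a whole thing is asked for, a point or a joint stands for the part that bears it (a point fixed in the world has none). Each returns a list of dicts, best first, with "score" (0 to 1); they miss things now and then, are a little off and sometimes report something else, mostly with a low value. They report only what shows in the picture. A call takes as long as a camera call. They do not tell look-alikes from the thing itself.
- arm.recognise(thing, camera): "extent" ([left, top, width, height] in pixels, round what is visible of it).
- arm.trace(thing, camera): "mask" (480x640 bool, what is visible of it) and "extent" ([left, top, width, height] in pixels, round what is visible of it).
The state is a dict: "t": time; "q": joint angles; "qd": joint speeds; "joint_efforts": joint torques, N m; "eef_pos": TCP position; "ee_rot": TCP orientation; "force": force on the tool from outside, world axes, zero at the start; "moment": the same for the moment, N m; "width": finger opening in m; "gripper_force": force on a finger pad.
Only numpy, scipy, OpenCV 4.12 (cv2) and the standard library are available. Lean on these libraries where they do the work, as an engineer would, in place of code of your own. Each camera call takes 0.05 s, during which the arm holds its last target. There are 200 camera calls.

### The job

The pointer on the sample rack is parked at the empty end; it must show which sample goes under the microscope next, and that is the small vial with the white cap. Lift the pointer by its knob out of its notch, move it along the rail and let it drop fully into the notch opposite the vial, leaving the vial standing where it is.

Things in the scene. Friction and masses are not known exactly. Their poses are not given: they have to be found in the camera images.
- rack: Fixed grey rack plate 130x256x12 mm; origin: centre of underside, on the bench. y runs along its notched steel rail (at x = -40), x from rail to bottles. Notches every 44 mm: y = +88 (parking, no recess), +44, 0, -44, -88; the last four lie opposite recesses at x = +30, which hold the vial and 3 black-capped bottles (33 mm across, up to 66 tall). Notch 14 mm wide, teeth 37 mm above the bench.
- vial: Small loose vial with ribbed white cap, 26 mm across, 54 mm tall, slimmer and shorter than the three black-capped bottles; upright in one of the rack's four recesses (36 mm across, 5 mm deep; which one varies). Origin: centre of its underside, 7 mm above the bench.
- knob_grip (a point): Middle of the pointer's black knob, 70 mm above the bench when seated, over the rail; axes as the rack's. Knob: 16 mm along the rail, 24 across, 34 tall (17 above and below this point); pinch its 16 mm width, fingers closing along the rail, clear of the bottles. Below: 10 mm stem, flat pointer 43 mm long towards the bottles, cross pin in the notch. About 130 g; starts in the parking notch.
- pointer_lift (a joint): How far the pointer is lifted, m: 0 = fully down in a notch; above 0.019 it passes over the teeth; upper stop 0.032. It slides along the rail without turning, with little friction, and falls by its own weight: let go within 12 mm of a notch's middle it drops into it down the sloping tooth flanks.
Mind the look-alikes: they are no part of the job. What is shaped like the vial but green or yellow is not meant.

How it is judged:
On the way:
1. the pointer is lifted out of its notch (at least 12 mm) (value of joint pointer_lift above 0.012 m), for 0.1 s.
At the end, for the whole second after the job is handed in: The pointer is down in a notch (within 4 mm of fully down) and stands opposite the vial (within 14 mm along the rail); the vial stands upright (within 10 degrees) and at rest (value of joint pointer_lift below 0.004 m and y of vial in the frame of knob_grip between -0.014 and 0.014 m and angle between vial's own z axis and vertical below 0.17 rad and linear speed of vial below 0.02 m/s); the robot touches nothing.
It fails at once if the vial is moved more than 15 mm (distance of vial from where it was at the start of the episode above 0.015 m).
It fails at once if the vial is tipped (angle between vial's own z axis and vertical above 0.4 rad).
It also fails if it takes over 30 s, if anything falls off the work surface, if the arm or the gripper's body presses on something with over 40 N, if the wrist force passes 120 N, or if a joint passes its speed limit or range.

## Working session

There is one attempt and no reset: what is moved stays moved. The work goes in short steps, Python scripts to look and compute and a shell command to move; the robot and the scene stay as the last step left them, time stands still between calls to the robot, and variables do not carry over. Pictures are saved under pics/ and viewed, at most 10 in all, crops included, and the job is handed in when it is done.

```bash
mkdir -p pics; cat > h.py <<'E'
import numpy as np, cv2
from station import arm
def grab(n,fn=None):
    s=arm.get_state(); p,d=arm.grab_frame(n)
    if fn: cv2.imwrite('pics/'+fn,p[:,:,::-1])
    return s,p,d
E
python3 - <<'E'
from h import *
s=arm.get_state();print({k:np.round(v,4) for k,v in s.items()},arm.hold_point_z)
for n in ['scene','side','wrist']:
    grab(n,n+'0.png')
    print(n,arm.get_calibration(n))
    for th in ['vial','rack','knob_grip']:
        print(th,[(round(r['score'],2),np.round(r['extent'])) for r in arm.recognise(th,n)])
a=[cv2.imread(f'pics/{n}0.png') for n in ['scene','side']]
E
```

```text
{'t': np.float64(0.0), 'q': array([ 1.3931e+00,  3.5940e-01,  1.1100e-02, -4.0000e-04, -1.2242e+00,
       -2.8810e-01]), 'qd': array([-0.0005, -0.0002, -0.0015,  0.0022,  0.0005,  0.    ]), 'joint_efforts': array([ 1.00000e-03, -5.82710e+01,  2.93047e+01,  6.99700e+00,
        6.80000e-03, -2.00000e-04]), 'eef_pos': array([0.303 , 0.6026, 0.2256]), 'ee_rot': array([ 3.1399e+00, -1.0000e-04, -4.6590e-01]), 'force': array([ 0.5818, -0.5629, -0.2269]), 'moment': array([-0.0036,  0.0288,  0.0057]), 'gripper_force': np.float64(0.0), 'width': np.float64(0.0876)} 0.0188
scene {'mtx': array([[480.30237776,   0.        , 323.01553447],
       [  0.        , 480.30237776, 232.93725672],
       [  0.        ,   0.        ,   1.        ]]), 'k1': -0.014525268724047786, 'R': array([[ 0.89603172, -0.44397942,  0.00307088],
       [-0.25550507, -0.52128781, -0.81423349],
       [ 0.36310372,  0.72879441, -0.58052941]]), 't': array([-0.62939321,  0.09479855,  0.82116791])}
vial [(0.88, array([372., 230.,  15.,  30.])), (0.69, array([400., 244.,  17.,  30.])), (0.64, array([322., 233.,  14.,  34.]))
[... 606 characters left out ...]
., 252.,  16.,  30.]))]
rack [(0.59, array([252., 221., 119., 117.]))]
knob_grip [(0.73, array([259., 218.,  31.,  37.]))]
wrist {'mtx': array([[426.81761191,   0.        , 315.34212733],
       [  0.        , 426.81761191, 239.67816287],
       [  0.        ,   0.        ,   1.        ]]), 'k1': -0.013039385745223965, 'mount': array([[-4.43029678e-04, -9.55817769e-01, -2.93959513e-01,
         7.94491717e-02],
       [ 9.99999872e-01, -3.51397849e-04, -3.64530857e-04,
        -1.77261970e-04],
       [ 2.45128330e-04, -2.93959637e-01,  9.55817803e-01,
        -1.57853496e-01],
       [ 0.00000000e+00,  0.00000000e+00,  0.00000000e+00,
         1.00000000e+00]])}
vial []
rack []
knob_grip []
```

View pics/scene0.png

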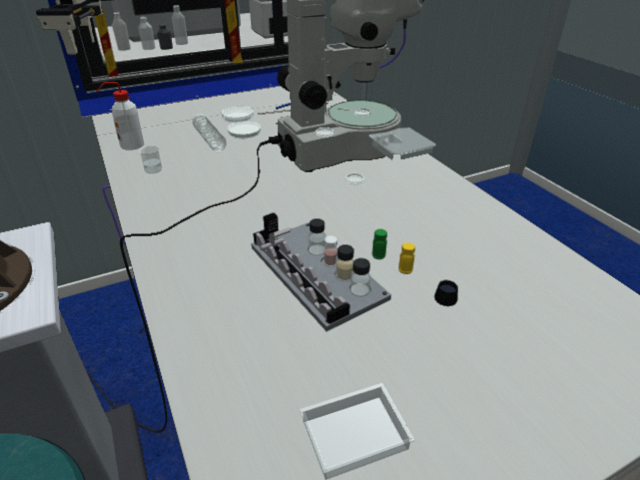

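View pics/side0.png

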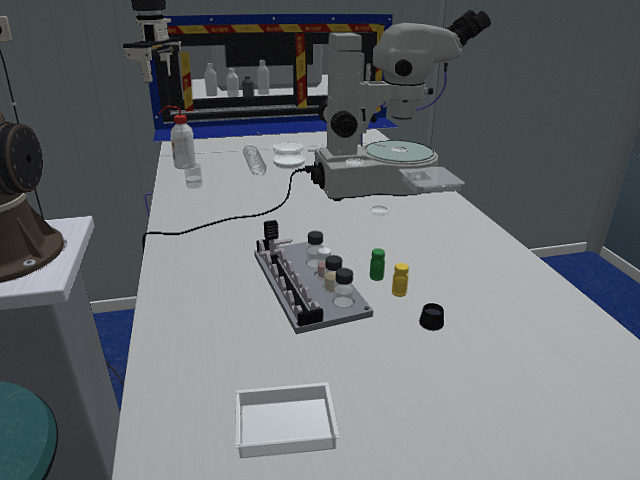

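The pointer's knob is at scene (270,225) and side (270,230). The white-capped vial is at scene (331,243), between the first and second black-capped bottles from the knob end. Green (380,243) and yellow (407,258) stand loose on the bench.

```bash
cat >> h.py <<'E'
def cloud(n,d,s=None):
    c=arm.get_calibration(n);K=c['mtx'];v,u=np.mgrid[0:480,0:640]
    x=(u-K[0,2])/K[0,0];y=(v-K[1,2])/K[1,1];a,b=x.copy(),y.copy()
    for _ in range(5):
        f=1+c['k1']*(a*a+b*b);a,b=x/f,y/f
    P=np.stack([a,b,np.ones_like(a)],-1)*d[...,None]
    if n!='wrist': return (P-c['t'])@c['R']
    from scipy.spatial.transform import Rotation as R
    M=c['mount'];P=P@M[:3,:3].T+M[:3,3]
    return P@R.from_euler('xyz',s['ee_rot']).as_matrix().T+s['eef_pos']
E
python3 - <<'E'
from h import *
for n in ['scene','side']:
    s,p,d=grab(n);P=cloud(n,d);ok=d>0
    r=arm.trace('rack',n)[0];m=r['mask'].astype(bool)&ok
    Q=P[m];q=Q[(Q[:,2]>0.004)&(Q[:,2]<0.018)]
    print(n,'rect',cv2.minAreaRect(q[:,:2].astype(np.float32)*1000))
    for th in ['knob_grip','vial']:
      for t in arm.trace(th,n):
        m=t['mask'].astype(bool)&ok;Q=P[m];c=p[m]
        print(th,round(t['score'],2),np.round(t['extent']),np.round(np.median(Q,0),3),'top',np.round(np.percentile(Q[:,2],[2,98]),3),c.mean(0).round())
    for (u,v) in {'scene':[(317,225),(331,243),(345,252),(361,266)],'side':[(315,238),(327,252),(333,262),(344,276)]}[n]:
        print(u,v,p[v,u],np.round(P[v,u],3))
E
```

```text
scene rect ((572.7113037109375, -233.52366638183594), (128.87998962402344, 257.236083984375), 7.399255752563477)
knob_grip 0.93 [260. 214.  31.  36.] [ 0.524 -0.155  0.06 ] top [0.02  0.089] [68. 68. 69.]
knob_grip 0.47 [250. 213. 140. 116.] [ 0.547 -0.26   0.013] top [0.003 0.076] [90. 93. 97.]
vial 0.95 [400. 243.  18.  31.] [ 0.714 -0.305  0.034] top [0.002 0.056] [126. 109.  33.]
vial 0.67 [372. 230.  13.  30.] [ 0.694 -0.249  0.032] top [0.003 0.055] [22. 70. 32.]
vial 0.64 [323. 234.  14.  33.] [ 0.6   -0.237  0.044] top [0.01  0.063] [128. 123. 122.]
317 225 [41 43 46] [ 0.593 -0.197  0.074]
331 243 [136 144 144] [ 0.599 -0.239  0.06 ]
345 252 [41 44 46] [ 0.603 -0.282  0.069]
361 266 [43 45 48] [ 0.608 -0.325  0.069]Traceback (most recent call last):
  File "<stdin>", line 4, in <module>
IndexError: list index out of range
```

```bash
cat >> h.py <<'E'
from scipy.spatial.transform import Rotation as R
def rows(pos,yaw):
    s=arm.get_state();M=R.from_euler('xyz',s['ee_rot']).as_matrix()
    d=M.T@(np.array(pos)-s['eef_pos'])
    print('units',np.round(d/0.025,2),'turn',round(-np.degrees((yaw-s['ee_rot'][2]+np.pi/2)%np.pi-np.pi/2)/5,2))
E
python3 - <<'E'
from h import *
s,p,d=grab('scene');P=cloud('scene',d)[d>0]
for z0 in (0.05,0.1,0.16):
    Q=P[(P[:,2]>z0)&(P[:,0]>0.15)&(P[:,0]<0.75)&(P[:,1]<0.75)&(P[:,1]>-.5)]
    h,_,_=np.histogram2d(Q[:,0],Q[:,1],bins=[np.arange(.15,.8,.1),np.arange(-.5,.8,.1)]);print(z0);print(h.astype(int))
rows([0.523,-0.153,0.226],0.125)
E
```

```text
0.05
[[   0    0    0    0    0    0    0    0    0    0  230    0]
 [   0    0    0    0    0    0    0    0    0  366 1154  469]
 [   0    0    0    0    0    0    0   43   36  602    0  157]
 [   0    0    0  276    0    0    0    0    0    0    0    0]
 [   0  270  396  260    0    0    0    0    0    0    0    0]
 [   0   48  142    0    0  312 3734  769    0    0    0    0]]
0.1
[[   0    0    0    0    0    0    0    0    0    0  230    0]
 [   0    0    0    0    0    0    0    0    0  175 1154  469]
 [   0    0    0    0    0    0    0    0    0  309    0  157]
 [   0    0    0    0    0    0    0    0    0    0    0    0]
 [   0    0    0    0    0    0    0    0    0    0    0    0]
 [   0    0    0    0    0  213 2810  551    0    0    0    0]]
0.16
[[   0    0    0    0    0    0    0    0    0    0  230    0]
 [   0    0    0    0    0    0    0    0    0   43 1154  469]
 [   0    0    0    0    0    0    0    0    0   15    0  157]
 [   0    0    0    0    0    0    0    0    0    0    0    0]
 [   0    0    0    0    0    0    0    0    0    0    0    0]
 [   0    0    0    0    0  213 2313  495    0    0    0    0]]
units [2.144e+01 2.307e+01 2.000e-02] turn -6.77
```

```bash
python3 -m crank '[[[0,0,-1.2,0],[2,2,-1.6,0],[4,4,-1.6,0],[5.7,6.1,-1.6,-1],[7.4,7.9,-1.6,-2],[9.1,9.7,-1.6,-3],[10.8,11.5,-1.6,-4],[12.5,13.3,-1.6,-5],[14.2,15.1,-1.6,-6],[15.9,16.9,-1.6,-6.8],[17.6,18.7,-1.2,-6.8],[19.3,20.6,-0.8,-6.8]]]' 0; python3 - <<'E'
from h import *
rows([0.523,-0.153,0.2],0.125)
E
```

```text
t: 2.45
eef_pos: [0.4981, -0.0563, 0.25]
ee_rot: [-3.141, -0.002, 0.128]
force: [0.8, 0.5, -0.5]
width: 0.0874
gripper_force: 0.0
units [0.49 3.96 2.  ] turn 0.03
```

```bash
python3 -m crank '[[[0.2,2,1,0],[0.5,3.9,2,0],[0.5,3.9,2,0],[0.5,3.9,2,0],[0.5,3.9,2,0]]]' ; python3 - <<'E'
from h import *
s,p,d=grab('wrist','w1.png');P=cloud('wrist',d,s);ok=d>0
print(s['eef_pos'],s['ee_rot'])
for th in ['knob_grip','vial','rack']:
  for t in arm.trace(th,'wrist'):
    m=t['mask'].astype(bool)&ok;Q=P[m]
    print(th,round(t['score'],2),np.round(t['extent']),np.round(np.median(Q,0),3),np.round(np.percentile(Q,[2,98],0),3).tolist(),p[m].mean(0).round())
    if th=='knob_grip':
        T=Q[Q[:,2]>np.percentile(Q[:,2],97)-.006];print('top',cv2.minAreaRect(T[:,:2].astype(np.float32)*1000),T.mean(0))
    if th=='rack':
        T=Q[(Q[:,2]>.005)&(Q[:,2]<.018)];print('plate',cv2.minAreaRect(T[:,:2].astype(np.float32)*1000))
E
```

```text
t: 3.08
eef_pos: [0.5228, -0.1486, 0.2005]
ee_rot: [3.141, -0.002, 0.129]
force: [-0.1, 0.2, -0.2]
width: 0.0878
gripper_force: 0.0
[ 0.522768   -0.14859538  0.20051848] [ 3.14145510e+00 -1.64322491e-03  1.28889039e-01]
knob_grip 0.57 [304. 167.  27.  80.] [ 0.534 -0.148  0.085] [[0.515, -0.157, 0.044], [0.561, -0.142, 0.089]] [78. 79. 81.]
top ((524.8922119140625, -149.66407775878906), (23.26966667175293, 16.08229637145996), 7.836984157562256) [ 0.52541681 -0.14972108  0.08713477]
vial 0.79 [414. 104.  50.  36.] [ 0.605 -0.223  0.06 ] [[0.593, -0.237, 0.013], [0.616, -0.216, 0.062]] [157. 160. 161.]
vial 0.58 [452.   0.  35.  10.] [ 0.688 -0.238  0.018] [[0.687, -0.246, 0.003], [0.691, -0.231, 0.033]] [19. 77. 38.]
rack 0.73 [267.  73. 334. 173.] [ 0.567 -0.221  0.012] [[0.512, -0.356, 0.01], [0.644, -0.109, 0.077]] [111. 116. 120.]
plate ((574.9530029296875, -233.00021362304688), (130.27073669433594, 256.7009582519531), 7.161165714263916)
```

View pics/w1.png

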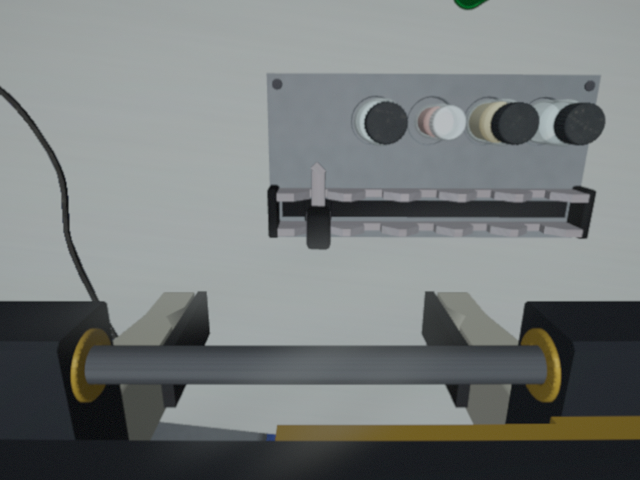

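The wrist view shows the knob at (318,228) in the first notch and the white cap at (445,122) in the second recess. So the target is notch y = 0, 88 mm along the rail. Knob centre is (0.525,-0.150) with its top at 0.087, and the yaw is 7.2–7.8°.

```bash
python3 -m crank '[[[0.1,0.05,1,0],[0.1,0.05,2,0],[0.1,0.05,3,0],[0.1,0.05,3,0],[0.1,0.05,3,0]]]' 0.4; python3 - <<'E'
from h import *
rows([0.525,-0.1497,0.056],0.128)
E
```

```text
t: 3.9
eef_pos: [0.5258, -0.1502, 0.1257]
ee_rot: [3.141, -0.001, 0.128]
force: [0.3, -0.6, -0.1]
width: 0.053
gripper_force: 0.0
units [-0.03 -0.03  2.79] turn 0.0
```

```bash
python3 -m crank '[[[0,0,1,0],[0,0,2,0],[0,0,2.8,0],[0,0,2.8,0],[0,0,2.8,0]]]' && python3 -m crank '[[[0,0,0,0],[0,0,0,0],[0,0,0,0],[0,0,0,0],[0,0,0,0],[0,0,0,0]]]' 1 25
```

```text
t: 4.53
eef_pos: [0.5261, -0.1504, 0.0561]
ee_rot: [3.141, -0.002, 0.128]
force: [0.6, 0.4, 0.7]
width: 0.0526
gripper_force: 0.0
t: 5.28
eef_pos: [0.525, -0.1504, 0.0546]
ee_rot: [3.142, 0.0, 0.128]
force: [-1.1, 0.2, 1.9]
width: 0.0162
gripper_force: 25.0
```

Gripped at 16.2 mm. I'll lift 25 mm (between 19 and 32).

```bash
python3 -m crank '[[[0,0,-0.3,0],[0,0,-0.6,0],[0,0,-1,0],[0,0,-1,0],[0,0,-1,0]]]' ; python3 - <<'E'
from h import *
s,p,d=grab('scene')
print({k:np.round(s[k],3) for k in('eef_pos','ee_rot','force','width')})
for n in ['scene']:
    t=arm.trace('knob_grip',n)
    for r in t:
        P=cloud(n,d);m=r['mask'].astype(bool)&(d>0);print(r['score'],np.percentile(P[m],[2,50,98],0).round(3))
E
```

```text
t: 5.9
eef_pos: [0.525, -0.1504, 0.0796]
ee_rot: [-3.142, -0.0, 0.128]
force: [0.6, -0.4, -1.3]
width: 0.0161
gripper_force: 25.0
{'eef_pos': array([ 0.525, -0.15 ,  0.08 ]), 'ee_rot': array([-3.142, -0.   ,  0.128]), 'force': array([ 0.574, -0.42 , -1.3  ]), 'width': np.float64(0.016)}
0.54 [[ 0.503 -0.16   0.047]
 [ 0.517 -0.153  0.061]
 [ 0.558 -0.145  0.113]]
```

```bash
python3 -m crank '[[[0,0.4,0,0],[0,0.9,0,0],[0,1.5,0,0],[0,2.1,0,0],[0,2.7,0,0],[0,3.2,0,0],[0,3.5,0,0],[0,3.5,0,0],[0,3.5,0,0],[0,3.5,0,0]]]' ; python3 - <<'E'
from h import *
s,p,d=grab('wrist','w2.png');P=cloud('wrist',d,s);ok=d>0
print(s['eef_pos'],s['ee_rot'],s['force'])
for th in ['knob_grip','vial','rack']:
  for t in arm.trace(th,'wrist'):
    m=t['mask'].astype(bool)&ok;Q=P[m]
    print(th,round(t['score'],2),np.round(t['extent']),np.round(np.percentile(Q,[2,50,98],0),3).tolist())
E
```

```text
t: 7.25
eef_pos: [0.536, -0.2368, 0.0796]
ee_rot: [-3.141, 0.0, 0.128]
force: [0.6, 0.4, 0.1]
width: 0.0163
gripper_force: 25.0
[ 0.53601882 -0.23676189  0.07960229] [-3.14147774e+00  2.32789138e-04  1.28126817e-01] [0.56076345 0.37561488 0.05020403]
knob_grip 0.64 [289. 209.  49. 177.] [[0.526, -0.243, 0.068], [0.547, -0.234, 0.089], [0.573, -0.228, 0.113]]
vial 0.72 [288. 100.  61.  62.] [[0.595, -0.239, 0.042], [0.606, -0.229, 0.061], [0.616, -0.218, 0.062]]
rack 0.64 [ 59.  58. 522. 329.] [[0.511, -0.356, 0.01], [0.568, -0.226, 0.012], [0.645, -0.109, 0.093]]
```

View pics/w2.png

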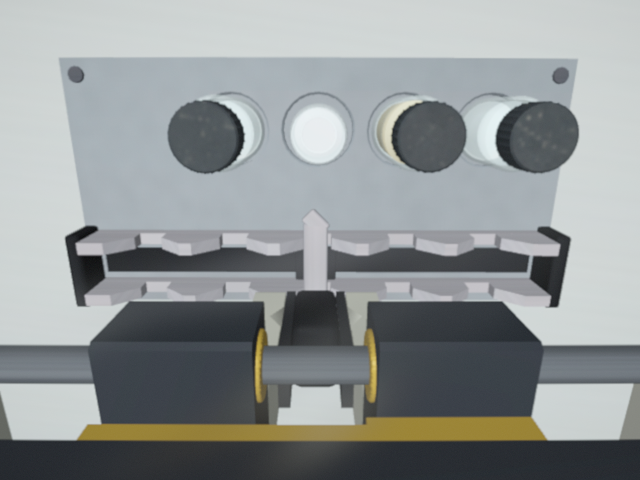

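The pointer (315,250) is aligned with the white cap (318,133) and sits over the notch between the teeth. I'll lower it most of the way, then release gently.

```bash
python3 -m crank '[[[0,0,0.2,0],[0,0,0.4,0],[0,0,0.6,0],[0,0,0.8,0],[0,0,0.95,0],[0,0,0.95,0]]]' - 10 && python3 -m crank '[[[0,0,0,0],[0,0,0,0],[0,0,0,0],[0,0,0,0],[0,0,0,0]]]' 0.35
```

```text
t: 8.2
eef_pos: [0.5361, -0.2372, 0.0555]
ee_rot: [-3.141, 0.0, 0.128]
force: [-0.1, -0.2, -2.4]
width: 0.0159
gripper_force: 10.0
t: 8.82
eef_pos: [0.5362, -0.2372, 0.0559]
ee_rot: [-3.142, -0.0, 0.128]
force: [0.3, 0.7, -0.2]
width: 0.0557
gripper_force: 0.0
```

```bash
python3 -m crank '[[[0,0,-0.8,0],[0,0,-2,0],[0,0,-3.5,0],[0,0,-5,0],[0,0,-5.6,0],[0,0,-5.6,0],[0,0,-5.6,0]]]'; python3 - <<'E'
from h import *
s,p,d=grab('wrist','w3.png');P=cloud('wrist',d,s);ok=d>0
for th in ['knob_grip','vial']:
  for t in arm.trace(th,'wrist'):
    m=t['mask'].astype(bool)&ok;Q=P[m]
    print(th,round(t['score'],2),np.round(np.percentile(Q,[2,50,98],0),3).tolist())
    if th=='knob_grip':
        T=Q[Q[:,2]>np.percentile(Q[:,2],97)-.006];print('top',cv2.minAreaRect(T[:,:2].astype(np.float32)*1000),T.mean(0))
E
```

```text
t: 9.7
eef_pos: [0.5353, -0.2369, 0.1943]
ee_rot: [-3.141, 0.002, 0.127]
force: [-0.9, 0.8, -0.5]
width: 0.0569
gripper_force: 0.0
knob_grip 0.76 [[0.525, -0.244, 0.044], [0.545, -0.235, 0.085], [0.573, -0.229, 0.089]]
top ((535.4458618164062, -236.76011657714844), (23.969331741333008, 15.622332572937012), 6.7400617599487305) [ 0.53626635 -0.23651447  0.08709433]
vial 0.67 [[0.594, -0.239, 0.042], [0.605, -0.229, 0.061], [0.616, -0.218, 0.062]]
vial 0.51 [[0.687, -0.25, 0.003], [0.688, -0.241, 0.014], [0.691, -0.233, 0.026]]
```

View pics/w3.png

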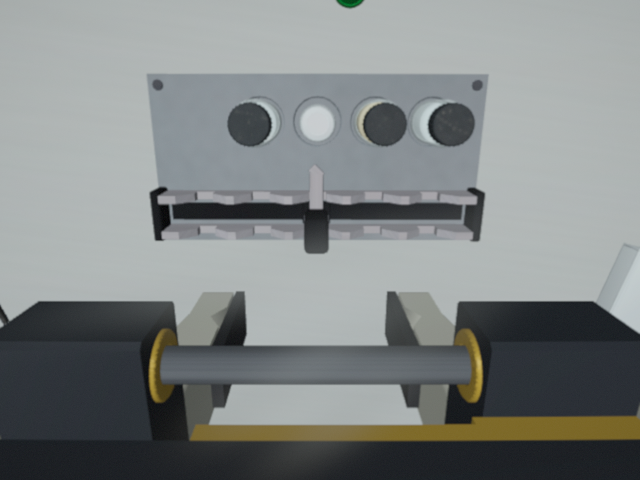

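The knob (316,232) is seated with its top at 0.087, the same as when parked. It stands opposite the vial (317,122), which hasn't moved.

```bash
python3 -c "
from station import arm
print(arm.job_done())"
```

```text
the job is handed in; nothing more can be done
None
```

The pointer is fully down in the notch opposite the white-capped vial, the vial stands where it was, the arm is clear, and the job is handed in (its result was not reported back).

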